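# Move the charged battery from charger to cradle and latch it in

### The job

Pull the charged battery straight up out of its charger against the spring catch and stand it on the black rubber mat, letting go so that you can take hold of it the other way round (in the cradle only its narrow faces are free). Then lower it upright into the cradle's pocket until it is fully home, and swing the yellow bar with the red end over it, all the way down until it rests in its catch. Keep the battery upright, set it down rather than dropping it, and leave the other things on the bench where they are.

Things in the scene. Friction and masses are not known exactly. Their poses are not given: they have to be found in the camera images.
- battery: black battery pack with a blue band: upright block 46 (its x) by 34 (its y) by 78 mm tall, about 220 g; origin at the centre of its underside, z up; the same turned half round. From 6 to 22 mm up its narrow faces (+x, -x, 46 mm apart) have detent grooves: grip above 30 mm. Starts plugged into the charger, x and y along the charger's.
- charger: grey charger fixed to the bench, 135 (x) by 100 (y) mm; origin on the bench under its well's centre. Well floor 10 mm up, mouth 36 mm up, 1 mm clearance a side. Sprung detents hold the battery's grooves. A black tower 88 mm high stands 5 mm from the battery on the charger's +x side, so here it can only be gripped across its y faces (34 mm).
- well (a point): centre of the charger well's floor, 10 mm above the bench; the battery's origin starts here. A straight upward pull of roughly 10 to 18 N frees it from the detents; it is clear of the well once raised 26 mm.
- mat: flat black rubber mat fixed to the bench, 130 by 130 mm, 3 mm thick, origin at the centre of its underside: the place to stand the battery while changing grip.
- cradle: cradle fixed to the bench: grey base 150 (x) by 125 (y) mm, 8 mm thick; origin centre of its underside, under the pocket's centre. Pocket 51 (x) by 39 (y) mm: low flared blue walls, 38 mm high, on +x and -x; blue posts 84 mm high beside the battery on +y (24 mm thick, hinge ears to 98 mm) and -y (18 mm thick, catch fork to 93 mm).
- pocket (a point): centre of the pocket's floor, 8 mm above the bench, axes as the cradle: the battery's origin comes here, either way round, its 46 mm length along x. The posts leave no finger room at its y faces: grip it by its +x and -x faces. The seated battery's top is 86 mm above the bench.
- latch (a joint): angle of the yellow retaining bar about its hinge (rad): 0 = closed, level over the pocket in its catch; grows as it swings up and over; 2.1 to 2.5 at the start, leaning back past upright towards the cradle's +y. It stays where it is left (stiff hinge, about 0.04 N m).
- latch_hinge (a point): point on the bar's hinge axis, which runs along the cradle's x: 34 mm to +y of the pocket's centre, 92 mm above the bench.
- latch_tip (a point): middle of the bar's red end, 78 mm from the hinge axis; at angle q it lies at q above the cradle's -y direction. Closed: 44 mm to -y of the pocket's centre, 91 mm up, just beyond the catch post. The bar is 16 mm wide (along the cradle's x), 6 mm thick, 88 mm long from the hinge.
- green_bottle: bystander: green glass bottle, 76 mm across, 150 mm tall
- clear_jar: bystander: clear glass jar with brass lid, 72 mm across, 120 mm tall
- bit_case: bystander: blue plastic case, 60 by 100 by 28 mm
- peg_toy: bystander: red wooden disc with six pegs, 84 mm across, 36 mm tall
- wood_tree: bystander: small wooden tree on a foot, 81 mm tall
- screwdriver: bystander: red-handled screwdriver, 160 mm long
- wax_tin: bystander: round aluminium tin, 60 mm across, 22 mm tall
There are look-alikes about, which are no part of the job. Of the things like the battery, leave any that is pink; of the rest the larger one is meant.

How it is judged:
On the way, in this order (a step that is already met when the one before it is completed fails the run):
1. the battery is out of the charger and stands upright on the mat, let go (x of battery in the frame of mat between -0.065 and 0.065 m and y of battery in the frame of mat between -0.065 and 0.065 m and z of battery in the frame of mat below 0.008 m and angle between battery's own z axis and vertical below 0.1 rad and contact force between the fingers and battery below 0.1 N and linear speed of battery below 0.03 m/s), for 0.2 s.
2. the battery sits fully home in the cradle's pocket, let go (horizontal distance between battery and pocket below 0.007 m and z of battery in the frame of pocket below 0.004 m and angle between battery's own z axis and vertical below 0.08 rad and contact force between the fingers and battery below 0.1 N), for 0.2 s.
3. the bar is swung down into its catch (value of joint latch below 0.06 rad), for 0.2 s.
At the end, for the whole second after the job is handed in: The battery stands upright (within 0.08 rad) and at rest in the cradle's pocket, within 7 mm sideways of its centre and less than 4 mm above its floor, and the bar lies in its catch (latch angle under 0.06 rad) (horizontal distance between battery and pocket below 0.007 m and z of battery in the frame of pocket below 0.004 m and angle between battery's own z axis and vertical below 0.08 rad and linear speed of battery below 0.03 m/s and value of joint latch below 0.06 rad); the robot touches nothing.
It fails at once if the battery is tipped over (angle between battery's own z axis and vertical above 0.6 rad).
It fails at once if the battery is dropped (falls faster than 0.6 m/s, from over about 20 mm) (linear speed of battery above 0.6 m/s and contact force between the fingers and battery below 0.1 N).
It fails at once if another thing on the bench is displaced by more than 40 mm (distance of any of green_bottle, clear_jar, bit_case, peg_toy, wood_tree, screwdriver, wax_tin from where it was at the start of the episode above 0.04 m).
It also fails if it takes over 72 s, if anything falls off the work surface, if the arm or the gripper's body presses on something with over 40 N, if the wrist force passes 120 N, or if a joint passes its speed limit or range.

### The arm

A 6-joint arm with a two-finger parallel gripper is mounted at the origin on the work surface. World frame = base frame: x ahead of the robot, y to its left, z up, the work surface at z = 0. Lengths are in m, angles in rad, forces in N, time in s.
With the tool pointing down it reaches from about 0.325 to 0.75 m from the base axis. Payload 7.6 kg.
Tool frame: the origin (TCP) lies on the centre line of the jaws, within the pads' length; the fingertips stand 8 mm ahead of it and the grasp point (between the pads) lies 11 mm behind it; z points along the fingers, y is the line along which they close (so a half turn about z gives the same grasp; the last joint's range is limited). The gripper opens to 85 mm and grips with 20 to 120 N. Pads are 22 mm wide; open, the fingers measure 114 mm over their backs; the gripper's body (76 mm by 85 mm) begins 54 mm behind the grasp point. The pads swing forward as they close: fully open they stand 13 mm farther back than shut.
Start: joints at [-1.384, 0.052, 1.401, -0, 1.689, -0.07], TCP at [0.133, -0.508, 0.239] pointing down, gripper open.
Joint ranges: [-2.9, 2.9], [-0.91, 2.17], [0.12, 2.37], [-1.06, 4.2], [0.26, 2.73], [-2.93, 2.93]. Speed limits (rad/s): [2.57, 2.57, 3.01, 3.14, 3.14, 3.14].

### API

Orientations are given as a unit quaternion [w, x, y, z].
In Python, from station import r gives the robot as it stands. The module is installed in compiled form; this text tells all that it offers.
- The arm moves only by the shell command python3 -m inch 'ROWS' [FORCE]. ROWS is text: rows parted by semicolons, each of 7 numbers parted by spaces: the shift along the tool's x, y, z each as a share of 0.8 m, from -1 to 1, then the turn, a rotation vector about the tool's x, y, z each as a share of 45 degrees, from -1 to 1, then the closure, from 0 (fully open) to 1 (shut). In form: tx ty tz rx ry rz jaw; .... A call has 1 to 5 rows; each row is the pose to reach, as a shift and turn from the pose commanded when the call began, along the tool's axes at that moment; what a row does not reach only later rows make up. A row lasts 1/8 s, in which the tool goes at most 62.5 mm and 10.7 degrees, less where a joint would pass 70% of its speed; a pose out of reach is approached as far as the arm can. A call with a number of a shift or a turn outside -1 to 1 is refused whole. A call with a gripper value outside its range is refused whole. The fingers move at their own pace and stop on an object; FORCE is the grip in N (left out, the last holds). Time passes only in rows, so rows that repeat a pose let the fingers close. It gives the time, the measured TCP pose, the force, the opening and the grip force at its end, in the units of the state.
- r.sense(): the state, without advancing time (a new reading comes with each control period).
- r.get_image(name): name is "scene" or "top" or "wrist"; returns the picture (400x640x3 uint8, red, green, blue); there is no depth.
- r.camera_model(name): a dict with "camera_matrix" (3x3 intrinsics, pixels), "position" and "attitude" of the camera in the world; the wrist camera has in their place "mount" (4x4, takes a point from camera to tool coordinates, whose origin is the TCP and whose axes are the flange's). Camera axes: x right, y up, looking along -z (the intrinsics and any distortion apply to the point x, -y, -z); pixel columns grow to the right and rows downward; lengths in m; the calibration is good to about 2 mm. The wrist camera is an equidistant fisheye: a pixel r from the principal point sees the ray r / f radians off the axis. A picture is of the moment at which its call begins: read the wrist's pose just before it. camera_model takes no time and is no camera call.
- r.job_done(): hands the job in; it is judged then, once.
The state is a dict: "clock": time; "qpos": joint angles; "joint_velocities": joint speeds; "joint_efforts": joint torques, N m; "eef_pos": TCP position; "tcp_rot": TCP orientation; "wrist_force": force on the tool from outside, world axes, zero at the start; "ft_torque": the same for the moment, N m; "finger_gap": opening from 0.0 (shut) to 1.0 (fully open); "finger_force": force on a finger pad.
Only numpy, scipy, OpenCV 4.12 (cv2) and the standard library are available. Lean on these libraries where they do the work, as an engineer would, in place of code of your own. Each camera call takes 0.05 s, during which the arm holds its last target. There are 200 camera calls.

## Working session

There is one attempt and no reset: what is moved stays moved. The work goes in short steps, Python scripts to look and compute and a shell command to move; the robot and the scene stay as the last step left them, time stands still between calls to the robot, and variables do not carry over. Pictures are saved under pics/ and viewed, at most 10 in all, crops included, and the job is handed in when it is done.

```bash
mkdir -p pics; python3 - <<'E'
from station import r
import cv2,json
s=r.sense();print({k:(v if not hasattr(v,'tolist') else v.tolist()) for k,v in s.items()})
for n in("scene","top","wrist"):
    im=r.get_image(n);cv2.imwrite(f"pics/{n}0.png",im[...,::-1])
    print(n,r.camera_model(n))
E
```

```text
{'clock': 0.0, 'qpos': [-1.384298731052062, 0.05284147222650787, 1.4017593608946572, -2.9169421057294355e-05, 1.6886356368101252, -0.07027968091564235], 'joint_velocities': [2.610770941784127e-05, -0.0002175380894438213, 0.00039059260141276046, -0.0015006180885595716, -0.000717284375794612, 0.00013051644879578272], 'joint_efforts': [0.0006691682574455626, -38.16716194152832, -36.01880192756653, 0.00014354827726492658, 0.006125747604528442, 3.322606744404766e-05], 'eef_pos': [0.13329897988339973, -0.5074762578820787, 0.23845248751184217], 'tcp_rot': [-0.0008196795873334098, 0.991769376749375, 0.12803447816683106, -6.219386898963382e-05], 'wrist_force': [0.10662656881645628, 0.8496491144130829, 0.1817957962955852], 'ft_torque': [0.0025530967389094405, 0.02008392955455031, -0.03878244046636103], 'finger_force': 0.0, 'finger_gap': 0.9993331033036806}
scene {'camera_matrix': array([[483.04447306,   0.        , 325.84235218],
       [  0.        , 483.04447306, 194.27043987],
       [  0.        ,   0.        ,   1.        ]]), 'position': array([1.20498104, 0.59582185, 0.81790173]), 'atti
[... 200 characters left out ...]
        ,   0.        ,   1.        ]]), 'position': array([0.48677433, 0.0417048 , 1.12487376]), 'attitude': array([-0.70241614, -0.02674095,  0.02797936,  0.71071348])}
wrist {'camera_matrix': array([[309.70691629,   0.        , 321.16273533],
       [  0.        , 309.70691629, 206.84478988],
       [  0.        ,   0.        ,   1.        ]]), 'mount': array([[-6.89885516e-04,  9.47700436e-01,  3.19160473e-01,
         8.24654720e-02],
       [ 9.99999625e-01,  8.20978002e-04, -2.76212000e-04,
        -1.87384997e-04],
       [-5.23789960e-04,  3.19160163e-01, -9.47700647e-01,
        -1.34500337e-01],
       [ 0.00000000e+00,  0.00000000e+00,  0.00000000e+00,
         1.00000000e+00]])}
```

View pics/top0.png

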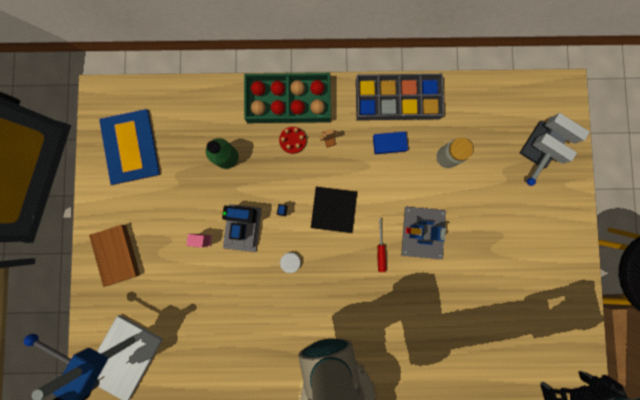

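View pics/scene0.png

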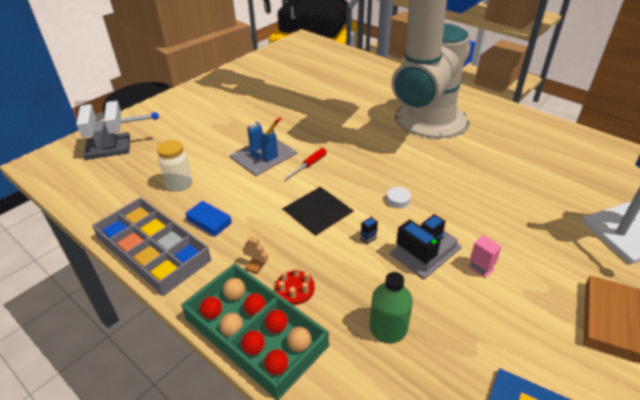

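The top view shows the charger with battery at about (241,228), its tower on the image-up (world +x) side. The mat is at (334,209), the cradle at (424,232) with the bar's red end at (410,231), towards world +y. The small decoy is at (283,209) and the pink one at (198,240). The scene view agrees.

```bash
cat > h.py <<'E'
import numpy as np, cv2
from station import r
from scipy.spatial.transform import Rotation as R
def rot(q): return R.from_quat([q[1],q[2],q[3],q[0]])
def snap(n,name=None):
    s=r.sense(); im=r.get_image(n)
    if name: cv2.imwrite(f"pics/{name}.png",im[...,::-1])
    return s,im
def rays(n,px,s=None):
    m=r.camera_model(n);K=m['camera_matrix'];px=np.atleast_2d(np.asarray(px,float))
    d=(px-[K[0,2],K[1,2]])/K[0,0]
    if n!='wrist':
        v=np.c_[d[:,0],-d[:,1],-np.ones(len(d))]
        return np.asarray(m['position']),rot(m['attitude']).apply(v)
    t=np.linalg.norm(d,axis=1);k=np.sinc(t/np.pi)
    v=np.c_[d[:,0]/1,-d[:,1],np.zeros(len(d))]
    v=v*(np.sin(t)/np.maximum(t,1e-9))[:,None];v[:,2]=-np.cos(t)
    M=m['mount'];T=rot(s['tcp_rot'])
    return T.apply(M[:3,3])+s['eef_pos'],T.apply(v@M[:3,:3].T)
def plane(n,px,z,s=None):
    o,v=rays(n,px,s);return o+v*((z-o[2])/v[:,2])[:,None]
def project(P,s):  # wrist
    m=r.camera_model('wrist');K=m['camera_matrix'];M=m['mount']
    p=rot(s['tcp_rot']).inv().apply(np.atleast_2d(P)-s['eef_pos']);c=(p-M[:3,3])@M[:3,:3]
    c=c*[1,-1,-1];rr=np.hypot(c[:,0],c[:,1]);t=np.arctan2(rr,c[:,2])
    return K[:2,2]+K[0,0]*(t/np.maximum(rr,1e-9))[:,None]*c[:,:2]
def go(target,yaw,s=None):
    """shares of shift (tool axes) and turn to TCP target, tool down with tool x at world angle yaw"""
    s=s or r.sense();T=rot(s['tcp_rot'])
    d=T.inv().apply(np.asarray(target)-s['eef_pos'])/0.8
    G=R.from_matrix(np.c_[[np.cos(yaw),np.sin(yaw),0],[np.sin(yaw),-np.cos(yaw),0],[0,0,-1]])
    w=(T.inv()*G).as_rotvec()/(np.pi/4)
    print('rows',np.round(d,4),np.round(w,4),'tcp',np.round(s['eef_pos'],4))
def rect(mask):
    c=max(cv2.findContours(mask.astype(np.uint8),cv2.RETR_EXTERNAL,cv2.CHAIN_APPROX_NONE)[0],key=cv2.contourArea)
    return cv2.boxPoints(cv2.minAreaRect(c)),c
E
python3 - <<'E'
from h import *
im=cv2.imread('pics/top0.png');hsv=cv2.cvtColor(im,cv2.COLOR_BGR2HSV)
def sub(mask,x0,y0,x1,y1):
    z=np.zeros_like(mask);z[y0:y1,x0:x1]=mask[y0:y1,x0:x1];return z
def rep(nm,m,z):
    b,_=rect(m);P=plane('top',b,z)[:,:2];e=P[1]-P[0],P[2]-P[1]
    print(nm,P.mean(0).round(4),[ (round(np.linalg.norm(x),4),round(np.degrees(np.arctan2(x[1],x[0])),1)) for x in e])
rep('mat',sub(hsv[...,2]<50,300,175,370,245),.003)
wood=(hsv[...,0]>8)&(hsv[...,0]<25)&(hsv[...,1]>60)
rep('cradle',sub(~wood,398,200,452,265),.008)
rep('charger',sub(~wood,216,195,266,255),.03)
for n,p,z in(('batt',(237,232),.088),('tower',(239,213),.088),('tip',(410,231),.15)):print(n,plane('top',[p],z).round(3))
E
```

```text
mat [0.5479 0.0015] [(np.float64(0.1231), np.float64(-7.7)), (np.float64(0.1256), np.float64(-97.8))]
cradle [ 0.4745 -0.2692] [(np.float64(0.1461), np.float64(-6.9)), (np.float64(0.1268), np.float64(-95.9))]
charger [0.4964 0.2836] [(np.float64(0.1284), np.float64(-6.2)), (np.float64(0.1118), np.float64(-97.4))]
batt [[0.483 0.277 0.088]]
tower [[0.536 0.271 0.088]]
tip [[ 0.48  -0.193  0.15 ]]
```

```bash
python3 -c "
from h import *
go([.46,-.27,.27],-.12)"
```

```text
rows [ 0.4704 -0.1836 -0.0389] [-1.500e-03  2.000e-04  4.798e-01] tcp [ 0.1333 -0.5076  0.2387]
```

```bash
python3 -m inch '0.25 -0.09 -0.02 0 0 0.24 0; 0.4704 -0.1836 -0.0389 0 0 0.48 0; 0.4704 -0.1836 -0.0389 0 0 0.48 0; 0.4704 -0.1836 -0.0389 0 0 0.48 0; 0.4704 -0.1836 -0.0389 0 0 0.48 0'; python3 -c "
from h import *
go([.46,-.27,.27],-.12)"
```

```text
clock: 0.78
eef_pos: [0.3775, -0.3305, 0.2624]
tcp_rot: [0.0, 0.998, -0.06, -0.0]
wrist_force: [0.7, -1.8, 0.2]
finger_gap: 0.999
finger_force: 0.0
rows [ 0.0933 -0.0874 -0.0095] [ 0.0001  0.0001 -0.0005] tcp [ 0.3775 -0.3305  0.2624]
```

```bash
python3 -m inch '0.0933 -0.0874 -0.01 0 0 0 0; 0.0933 -0.0874 -0.01 0 0 0 0; 0.0933 -0.0874 -0.01 0 0 0 0; 0.0933 -0.0874 -0.01 0 0 0 0'; python3 - <<'E'
from h import *
s,im=snap('wrist','w_cr')
print(s['eef_pos'],s['tcp_rot'],s['clock'])
E
```

```text
clock: 1.27
eef_pos: [0.4583, -0.2718, 0.27]
tcp_rot: [-0.0, 0.998, -0.06, -0.0]
wrist_force: [0.0, 0.1, 0.2]
finger_gap: 0.999
finger_force: 0.0
[ 0.45827455 -0.27175693  0.26999448] [-4.10826610e-06  9.98193444e-01 -6.00804112e-02 -4.38936276e-04] 1.275
```

View pics/w_cr.png

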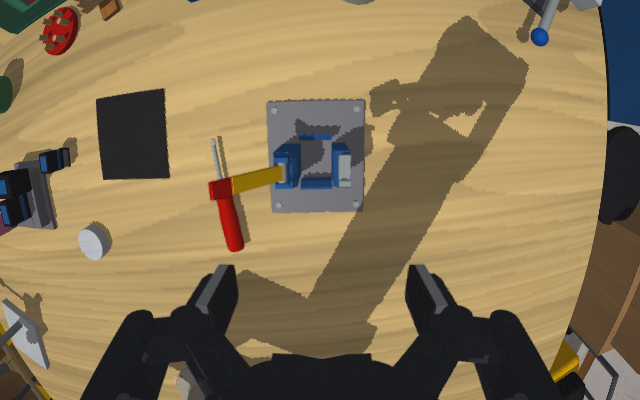

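```bash
cat >> h.py <<'E'
def sub(mask,x0,y0,x1,y1):
    z=np.zeros(mask.shape,np.uint8);z[y0:y1,x0:x1]=mask[y0:y1,x0:x1];return z
def wrect(n,m,z,s=None):
    _,c=rect(m);P=plane(n,c[:,0,:],z,s)[:,:2].astype(np.float32)*1000
    (cx,cy),(w,h),_=cv2.minAreaRect(P);b=cv2.boxPoints(cv2.minAreaRect(P));e=max((b[1]-b[0],b[2]-b[1]),key=np.linalg.norm)
    print('centre',round(cx,1),round(cy,1),'size',round(w,1),round(h,1),'long edge deg',round(np.degrees(np.arctan2(e[1],e[0])),2))
def hsv_of(im): return cv2.cvtColor(im,cv2.COLOR_RGB2HSV)
E
python3 - <<'E'
from h import *
s=dict(eef_pos=np.array([0.45827455,-0.27175693,0.26999448]),tcp_rot=[-4.1e-6,.998193444,-.0600804112,-.000438936])
im=cv2.imread('pics/w_cr.png')[...,::-1].copy();H=hsv_of(im).astype(int)
wood=(H[...,0]>5)&(H[...,0]<30)&(H[...,1]>50)
m=sub(~wood,255,90,375,222);m=cv2.morphologyEx(m,cv2.MORPH_OPEN,np.ones((5,5)))
wrect('wrist',m,.008,s)
_,c=rect(m);c=c[:,0,:]
print('corners',[c[np.argmax(c@v)].tolist() for v in np.array([[1,1],[1,-1],[-1,1],[-1,-1]])])
m=sub(H[...,2]<60,85,75,180,190);wrect('wrist',m,.003,s)
red=sub(((H[...,0]<8)|(H[...,0]>172))&(H[...,1]>150)&(H[...,2]>90),205,170,236,196)
blue=sub((H[...,0]>95)&(H[...,0]<125)&(H[...,1]>100)&(H[...,2]>60),260,90,375,222)
b,c=rect(blue);print('red',np.argwhere(red)[:,::-1].mean(0))
np.set_printoptions(suppress=True)
# bright post top -y
for nm,px,z in (('red',(221,188),.15),('post-y',(344,168),.084)):print(nm,plane('wrist',[px],z,s).round(4))
cv2.imwrite('pics/cr_zoom.png',cv2.resize(im[85:225,195:380],None,fx=4,fy=4,interpolation=cv2.INTER_CUBIC)[...,::-1])
E
```

```text
centre 475.4 -266.8 size 123.8 148.8 long edge deg -5.97
corners [[362, 210], [363, 100], [272, 211], [268, 102]]
centre 548.9 2.1 size 128.8 128.6 long edge deg 82.21
red [220.33048433 187.62393162]
red [[ 0.483  -0.1857  0.15  ]]
post-y [[ 0.4728 -0.2976  0.084 ]]
```

View pics/cr_zoom.png

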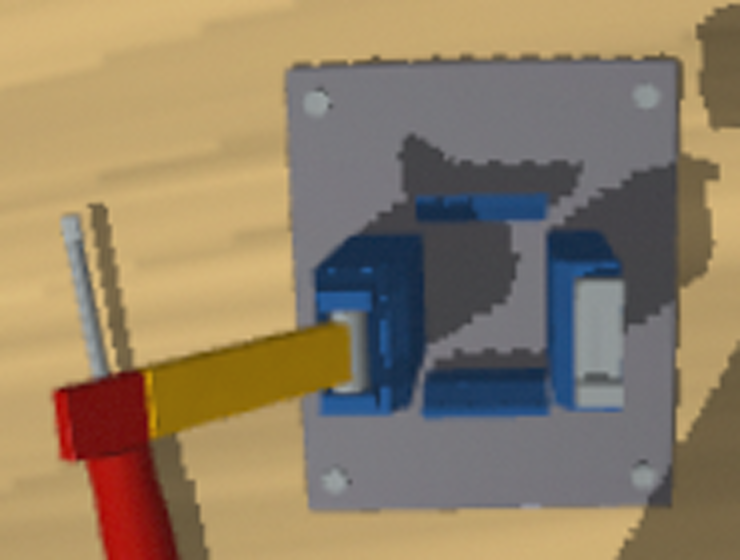

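The zoom shows the cradle with its base edges clear, the pocket between the blue posts at about (485,300) in the zoom, and the bar's red end at (105,415). The fitted base is 149 × 124 mm and the bar angle is about 2.2 rad, both consistent with what was given. Next is the charger.

```bash
python3 -c "
from h import *
go([.455,.28,.27],-.12)"; python3 -m inch '-0.035 -0.3 0 0 0 0 0; -0.07 -0.684 0 0 0 0 0; -0.07 -0.684 0 0 0 0 0; -0.07 -0.684 0 0 0 0 0; -0.07 -0.684 0 0 0 0 0'; python3 -c "
from h import *
go([.455,.28,.27],-.12)"
```

```text
rows [-8.720e-02 -6.846e-01  1.000e-04] [ 0.0001  0.0009 -0.0015] tcp [ 0.458  -0.2721  0.2701]
clock: 1.95
eef_pos: [0.4634, 0.0416, 0.2705]
tcp_rot: [0.0, 0.998, -0.061, 0.0]
wrist_force: [1.9, -0.9, 0.1]
finger_gap: 1.0
finger_force: 0.0
rows [-0.0469 -0.2945  0.0006] [ 0.0002 -0.0011 -0.0034] tcp [0.4634 0.0416 0.2705]
```

```bash
python3 -m inch '-0.045 -0.27 0 0 0 0 0; -0.045 -0.27 0 0 0 0 0; -0.045 -0.27 0 0 0 0 0; -0.045 -0.27 0 0 0 0 0; -0.045 -0.27 0 0 0 0 0'; python3 - <<'E'
from h import *
s,im=snap('wrist','w_ch')
print(s['eef_pos'].tolist() if hasattr(s['eef_pos'],'tolist') else s['eef_pos'],s['tcp_rot'])
H=hsv_of(im).astype(int)
wood=(H[...,0]>5)&(H[...,0]<30)&(H[...,1]>50)
cv2.imwrite('pics/ch_zoom.png',cv2.resize(im[70:240,210:430],None,fx=3.5,fy=3.5,interpolation=cv2.INTER_CUBIC)[...,::-1])
E
```

```text
clock: 2.58
eef_pos: [0.4539, 0.2602, 0.2699]
tcp_rot: [0.0, 0.998, -0.059, -0.0]
wrist_force: [0.1, -0.6, 0.6]
finger_gap: 1.0
finger_force: 0.0
[0.45392205945844244, 0.2602188794782199, 0.2699026841272463] [ 2.54145015e-04  9.98235013e-01 -5.93859042e-02 -3.30819007e-04]
```

View pics/ch_zoom.png

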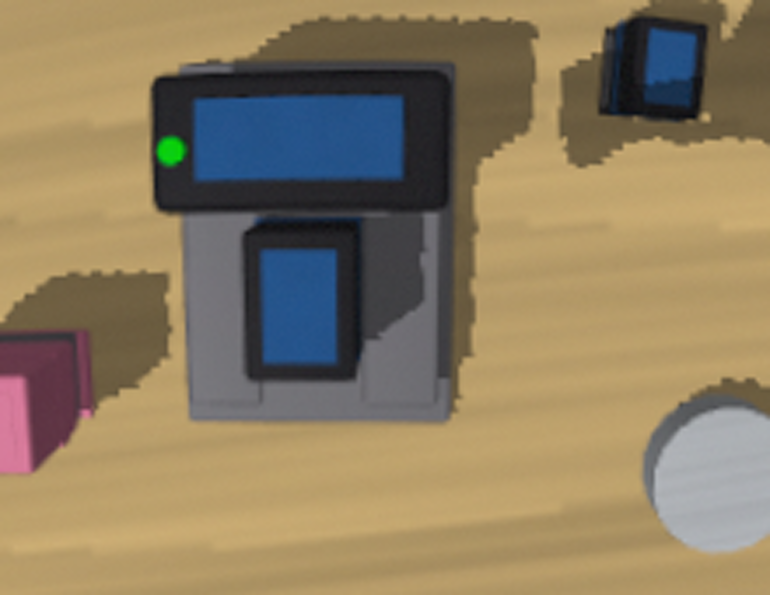

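The zoom shows the battery's top with its blue patch at zoom (300,307), the tower with green lamp at (300,140), the decoy at (655,65) and the pink one at the left.

```bash
python3 - <<'E'
from h import *
im=cv2.imread('pics/w_ch.png')[...,::-1].copy();H=hsv_of(im).astype(int)
s=dict(eef_pos=np.array([0.45392205945844244,0.2602188794782199,0.2699026841272463]),tcp_rot=[2.54145015e-04,9.98235013e-01,-5.93859042e-02,-3.30819007e-04])
bl=(H[...,0]>95)&(H[...,0]<125)&(H[...,1]>100)&(H[...,2]>90)
print('patch');wrect('wrist',sub(bl,270,138,316,180),.088,s)
print('label');wrect('wrist',sub(bl,250,90,335,128),.088,s)
dk=(H[...,2]<125)&(H[...,1]>20)
m=sub(H[...,2]<62,250,88,345,132);print('towertop');wrect('wrist',m,.088,s)
m=sub((H[...,2]<62)|bl,278,134,315,182);print('battop');wrect('wrist',m,.088,s)
wood=(H[...,0]>5)&(H[...,0]<30)&(H[...,1]>50)
m=sub(~wood,258,130,343,195);c=rect(m)[1][:,0,:]
q=np.array([c[np.argmax(c@v)] for v in np.array([[1,1],[-1,1]])]);P=plane('wrist',q,.0,s);print(q.tolist(),P.round(4).tolist())
go([.483,.277,.16],-.12)
E
```

```text
patch
centre 487.0 284.0 size 21.7 33.8 long edge deg -7.43
label
centre 536.7 277.7 size 60.2 24.0 long edge deg 83.5
towertop
centre 534.7 276.3 size 86.6 42.3 long edge deg 82.47
battop
centre 487.7 281.8 size 35.9 46.5 long edge deg -7.12
[[337, 189], [264, 189]] [[0.4232, 0.2423, 0.0], [0.4353, 0.3412, 0.0]]
rows [ 0.0331 -0.0266  0.1376] [ 0.001   0.0004 -0.0003] tcp [0.4542 0.2591 0.2701]
```

```bash
python3 -c "
from h import *
go([.487,.2835,.12],-.124);go([.487,.2835,.057],-.124)"; python3 -m inch '0.037 -0.035 0.05 0 0 0.005 0.2; 0.037 -0.035 0.1 0 0 0.005 0.2; 0.037 -0.035 0.1876 0 0 0.005 0.2; 0.037 -0.035 0.1876 0 0 0.005 0.2; 0.037 -0.035 0.1876 0 0 0.005 0.2' 60;  python3 -c "
from h import *
go([.487,.2835,.057],-.124)"
```

```text
rows [ 0.0371 -0.0353  0.1876] [0.001  0.0004 0.0048] tcp [0.4542 0.2591 0.2701]
rows [ 0.0371 -0.0354  0.2663] [0.001  0.0004 0.0048] tcp [0.4542 0.2591 0.2701]
clock: 3.25
eef_pos: [0.4878, 0.2831, 0.1221]
tcp_rot: [-0.0, 0.998, -0.063, 0.001]
wrist_force: [0.0, 0.3, 0.8]
finger_gap: 0.804
finger_force: 0.0
rows [-0.0012 -0.0003  0.0814] [-0.0009 -0.0019 -0.0022] tcp [0.4878 0.2831 0.1221]
```

```bash
python3 - <<'E'
from h import *
s,im=snap('wrist','w_ch2');H=hsv_of(im).astype(int)
bl=((H[...,0]>95)&(H[...,0]<125)&(H[...,1]>100)&(H[...,2]>80)).astype(np.uint8)
n,l,st,c=cv2.connectedComponentsWithStats(bl)
for i in range(1,n):
    if st[i,4]>300:
        p=plane('wrist',[c[i]],.088,s)[0]
        if np.hypot(*(p[:2]-[.5,.28]))<.08: print(st[i],p.round(4));wrect('wrist',(l==i),.088,s)
E
python3 -m inch '0 0 0.04 0 0 0 0.2; 0 0 0.0814 0 0 0 0.2; 0 0 0.0814 0 0 0 0.2; 0 0 0.0814 0 0 0 0.2'
```

```text
[ 265  146  111   43 4659] [0.5366 0.278  0.088 ]
centre 536.5 277.9 size 60.9 24.2 long edge deg 82.73
[ 302  223   38   51 1834] [0.487  0.2839 0.088 ]
centre 486.6 284.0 size 22.5 34.0 long edge deg -7.22
clock: 3.8
eef_pos: [0.4884, 0.2846, 0.0583]
tcp_rot: [-0.001, 0.998, -0.062, 0.002]
wrist_force: [-0.7, -0.1, 0.2]
finger_gap: 0.8
finger_force: 0.0
```

```bash
python3 -m inch '0 0 0 0 0 0 0.9; 0 0 0 0 0 0 0.9; 0 0 0 0 0 0 0.9; 0 0 0 0 0 0 0.9; 0 0 0 0 0 0 0.9' 80
```

```text
clock: 4.42
eef_pos: [0.4877, 0.2843, 0.0568]
tcp_rot: [-0.001, 0.998, -0.062, 0.001]
wrist_force: [-1.2, -0.2, 6.9]
finger_gap: 0.388
finger_force: 80.3
```

```bash
python3 -m inch '0 0 -0.006 0 0 0 0.9; 0 0 -0.012 0 0 0 0.9; 0 0 -0.02 0 0 0 0.9; 0 0 -0.03 0 0 0 0.9; 0 0 -0.04 0 0 0 0.9' 80; python3 -c "
from h import *
go([.4884,.2846,.12],-.124)"
```

```text
clock: 5.05
eef_pos: [0.4869, 0.2843, 0.0885]
tcp_rot: [-0.0, 0.998, -0.062, 0.0]
wrist_force: [0.4, -0.5, -2.1]
finger_gap: 0.39
finger_force: 80.7
rows [ 0.0018 -0.0006 -0.0393] [-0.001  -0.0004  0.0001] tcp [0.4869 0.2843 0.0885]
```

```bash
python3 -m inch '0 0 -0.04 0 0 0 0.9; 0 0 -0.09 0 0 0 0.9; 0 0 -0.09 0 0 0 0.9; 0 0 -0.09 0 0 0 0.9'; python3 -c "
from h import *
go([.549,.002,.16],.6)"
```

```text
clock: 5.55
eef_pos: [0.4864, 0.2839, 0.1587]
tcp_rot: [0.0, 0.998, -0.062, -0.0]
wrist_force: [0.6, -0.1, -2.9]
finger_gap: 0.39
finger_force: 81.0
rows [ 0.1212  0.34   -0.0016] [ 1.000e-04  1.200e-03 -9.218e-01] tcp [0.4864 0.2839 0.1587]
```

```bash
python3 -m inch '0.015 0.05 0 0 0 -0.15 0.9; 0.045 0.11 0 0 0 -0.33 0.9; 0.07 0.18 0 0 0 -0.52 0.9; 0.09 0.25 0 0 0 -0.72 0.9; 0.11 0.31 0 0 0 -0.9218 0.9'; python3 -c "
from h import *
go([.549,.002,.16],.6);go([.549,.002,.06],.6)"
```

```text
clock: 6.18
eef_pos: [0.5427, 0.025, 0.1574]
tcp_rot: [-0.0, 0.955, 0.298, -0.001]
wrist_force: [-0.3, 1.1, -1.3]
finger_gap: 0.392
finger_force: 81.0
rows [-0.0098  0.0281 -0.0033] [-0.0023  0.0032  0.0058] tcp [0.5427 0.025  0.1574]
rows [-0.0095  0.0283  0.1217] [-0.0023  0.0032  0.0058] tcp [0.5427 0.025  0.1574]
```

```bash
python3 -m inch '-0.0095 0.0285 0 0 0 0.005 0.9; -0.0095 0.0285 0.05 0 0 0.005 0.9; -0.0095 0.0285 0.09 0 0 0.005 0.9; -0.0095 0.0285 0.12 0 0 0.005 0.9; -0.0095 0.0285 0.12 0 0 0.005 0.9'; python3 -c "
from h import *
go([.549,.002,.0505],.6)"
```

```text
clock: 6.8
eef_pos: [0.5477, 0.004, 0.0596]
tcp_rot: [-0.001, 0.956, 0.294, -0.003]
wrist_force: [0.2, -0.3, -1.6]
finger_gap: 0.389
finger_force: 81.0
rows [0.     0.0031 0.0114] [-0.0058  0.0074 -0.0052] tcp [0.5477 0.004  0.0596]
```

```bash
python3 -m inch '0 0 0.005 0 0 0 0.9; 0 0 0.01 0 0 0 0.9; 0 0 0.012 0 0 0 0.9; 0 0 0.0125 0 0 0 0.9; 0 0 0.0125 0 0 0 0.9'
```

```text
clock: 7.42
eef_pos: [0.5502, 0.0038, 0.0534]
tcp_rot: [0.0, 0.956, 0.294, 0.0]
wrist_force: [0.1, 0.3, -2.1]
finger_gap: 0.39
finger_force: 81.0
```

```bash
python3 -m inch '0 0 0.0012 0 0 0 0.9; 0 0 0.0025 0 0 0 0.9; 0 0 0.0025 0 0 0 0.9; 0 0 0.0025 0 0 0 0.9'
```

```text
clock: 7.92
eef_pos: [0.5501, 0.0038, 0.0512]
tcp_rot: [0.0, 0.956, 0.294, -0.0]
wrist_force: [0.2, 0.1, -1.6]
finger_gap: 0.389
finger_force: 81.0
```

```bash
python3 -m inch '0 0 0.0012 0 0 0 0.9; 0 0 0.0012 0 0 0 0.9; 0 0 0.0012 0 0 0 0.9'
```

```text
clock: 8.3
eef_pos: [0.5501, 0.0038, 0.0502]
tcp_rot: [0.0, 0.956, 0.294, 0.0]
wrist_force: [0.2, 0.5, -2.4]
finger_gap: 0.391
finger_force: 81.0
```

```bash
python3 -m inch '0 0 0.0008 0 0 0 0.9; 0 0 0.0008 0 0 0 0.9; 0 0 0.0016 0 0 0 0.9; 0 0 0.0016 0 0 0 0.9'
```

```text
clock: 8.8
eef_pos: [0.5503, 0.0038, 0.0498]
tcp_rot: [0.0, 0.956, 0.294, 0.0]
wrist_force: [-3.5, -0.4, 4.7]
finger_gap: 0.387
finger_force: 82.1
```

```bash
python3 -m inch '0 0 0 0 0 0 0.45; 0 0 0 0 0 0 0.2; 0 0 0 0 0 0 0.2; 0 0 -0.05 0 0 0 0.2; 0 0 -0.1 0 0 0 0.2' 60; python3 -m inch '0 0 -0.05 0 0 0 0.1; 0 0 -0.05 0 0 0 0.1; 0 0 -0.05 0 0 0 0.1';  python3 - <<'E'
from h import *
s,im=snap('wrist','w_mat');H=hsv_of(im).astype(int)
print(s['eef_pos'],s['finger_gap'])
bl=((H[...,0]>95)&(H[...,0]<125)&(H[...,1]>100)&(H[...,2]>80)).astype(np.uint8)
n,l,st,c=cv2.connectedComponentsWithStats(bl)
for i in range(1,n):
    p=plane('wrist',[c[i]],.081,s)[0]
    if st[i,4]>300 and np.hypot(*(p[:2]-[.55,.004]))<.06: print(st[i],p.round(4));wrect('wrist',(l==i),.081,s)
E
```

```text
clock: 9.43
eef_pos: [0.5497, 0.0039, 0.1294]
tcp_rot: [-0.0, 0.956, 0.294, -0.001]
wrist_force: [0.9, 0.8, 0.9]
finger_gap: 0.801
finger_force: 0.0
clock: 9.8
eef_pos: [0.5498, 0.0039, 0.1681]
tcp_rot: [-0.0, 0.956, 0.294, -0.001]
wrist_force: [0.0, -0.5, -0.7]
finger_gap: 0.894
finger_force: 0.0
[0.54975638 0.00385968 0.16807755] 0.89352212229719
[ 307  196   31   42 1191] [0.5503 0.0039 0.081 ]
centre 549.7 3.2 size 33.5 22.5 long edge deg 34.11
```

```bash
python3 -m inch '0 0 0 0 0 0.25 0; 0 0 0 0 0 0.5 0; 0 0 0 0 0 0.75 0; 0 0 0 0 0 1 0; 0 0 0 0 0 1 0'; python3 -m inch '0 0 0 0 0 0.25 0; 0 0 0 0 0 0.5 0; 0 0 0 0 0 0.75 0; 0 0 0 0 0 1 0; 0 0 0 0 0 1 0'; python3 -c "
from h import *
go([.550,.0036,.12],-.974);go([.550,.0036,.054],-.974);print(r.sense()['qpos'])"
```

```text
clock: 10.48
eef_pos: [0.5495, 0.0038, 0.1674]
tcp_rot: [0.0, 0.996, -0.095, -0.001]
wrist_force: [0.4, -0.1, -0.5]
finger_gap: 1.001
finger_force: 0.0
clock: 11.1
eef_pos: [0.5498, 0.0039, 0.1681]
tcp_rot: [0.0, 0.884, -0.467, -0.001]
wrist_force: [0.1, -0.5, -0.3]
finger_gap: 1.0
finger_force: 0.0
rows [ 0.0005 -0.0001  0.0601] [0.0014 0.001  0.0017] tcp [0.5498 0.0039 0.1681]
rows [ 0.0006 -0.0002  0.1426] [0.0014 0.001  0.0017] tcp [0.5498 0.0039 0.1681]
[-6.00888344e-02  1.55286085e-01  1.43236708e+00 -7.31090120e-05
  1.55529485e+00  2.48336224e+00]
```

```bash
python3 -m inch '0 0 0.05 0 0 0 0.1; 0 0 0.1 0 0 0 0.1; 0 0 0.142 0 0 0 0.1; 0 0 0.142 0 0 0 0.1; 0 0 0.142 0 0 0 0.1'; python3 -m inch '0 0 0 0 0 0 0.9; 0 0 0 0 0 0 0.9; 0 0 0 0 0 0 0.9; 0 0 0 0 0 0 0.9; 0 0 0 0 0 0 0.9' 50
```

```text
clock: 11.72
eef_pos: [0.5509, 0.0038, 0.0568]
tcp_rot: [-0.0, 0.884, -0.468, 0.001]
wrist_force: [1.0, -0.4, 0.4]
finger_gap: 0.901
finger_force: 0.0
clock: 12.35
eef_pos: [0.5509, 0.0037, 0.0569]
tcp_rot: [-0.0, 0.884, -0.468, 0.001]
wrist_force: [-1.6, 0.1, 6.1]
finger_gap: 0.53
finger_force: 52.1
```

```bash
python3 -m inch '0 0 -0.02 0 0 0 0.9; 0 0 -0.06 0 0 0 0.9; 0 0 -0.12 0 0 0 0.9; 0 0 -0.18 0 0 0 0.9; 0 0 -0.24 0 0 0 0.9' 60; python3 -c "
from h import *
go([.4754,-.2668,.25],-1.675)"
```

```text
clock: 12.98
eef_pos: [0.5496, 0.0039, 0.2495]
tcp_rot: [0.0, 0.884, -0.468, 0.0]
wrist_force: [-0.0, -0.9, -2.4]
finger_gap: 0.531
finger_force: 61.8
rows [ 0.228   0.2667 -0.0007] [ 0.000e+00 -1.000e-04  8.917e-01] tcp [0.5496 0.0039 0.2495]
```

```bash
python3 -m inch '0.03 0.04 0 0 0 0.15 0.9; 0.08 0.1 0 0 0 0.33 0.9; 0.13 0.16 0 0 0 0.53 0.9; 0.18 0.215 0 0 0 0.72 0.9; 0.228 0.267 0 0 0 0.892 0.9'; python3 -m inch '0 0 0 0 0 0 0.9; 0 0 0 0 0 0 0.9; 0 0 0 0 0 0 0.9'; python3 - <<'E'
from h import *
go([.4754,-.2668,.25],-1.675);print(r.sense()['qpos'])
s,im=snap('wrist','w_cr2');print(s['eef_pos'],s['tcp_rot'])
t,im2=snap('top','top2')
print(project([[.4754,-.2668,.008]],s))
E
```

```text
clock: 13.6
eef_pos: [0.4747, -0.2687, 0.2481]
tcp_rot: [0.0, -0.667, 0.745, -0.0]
wrist_force: [1.6, -0.1, -1.6]
finger_gap: 0.53
finger_force: 62.2
clock: 13.98
eef_pos: [0.476, -0.2659, 0.2476]
tcp_rot: [0.0, -0.67, 0.742, -0.0]
wrist_force: [-0.1, 1.2, -2.6]
finger_gap: 0.529
finger_force: 62.2
rows [ 0.0012  0.0007 -0.003 ] [-0.0003  0.      0.0022] tcp [ 0.476  -0.2659  0.2476]
[-5.77184389e-01  1.07434347e-01  1.32594931e+00  1.38650467e-04
  1.70801990e+00  2.66692345e+00]
[ 0.47603155 -0.26589081  0.24763904] [ 9.06314343e-05 -6.69956398e-01  7.42400439e-01 -7.37615002e-05]
[[321.88863694 172.39865295]]
```

View pics/w_cr2.png

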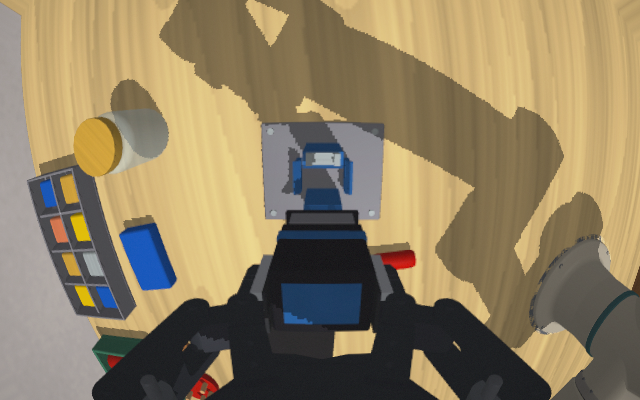

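```bash
python3 - <<'E'
from h import *
im=cv2.imread('pics/w_cr2.png')[...,::-1].copy();H=hsv_of(im).astype(int)
s=dict(eef_pos=np.array([0.47603155,-0.26589081,0.24763904]),tcp_rot=[9.06314343e-05,-6.69956398e-01,7.42400439e-01,-7.37615002e-05])
bl=sub((H[...,0]>95)&(H[...,0]<125)&(H[...,1]>100)&(H[...,2]>70),270,275,372,335)
print('batt');wrect('wrist',bl,s['eef_pos'][2]+.0241,s)
wood=(H[...,0]>5)&(H[...,0]<30)&(H[...,1]>50)
m=cv2.morphologyEx(sub(~wood,255,115,392,222),cv2.MORPH_OPEN,np.ones((5,5)))
print('base');wrect('wrist',m,.008,s)
c=rect(m)[1][:,0,:];q=np.array([c[np.argmax(c@v)] for v in np.array([[1,1],[1,-1],[-1,1],[-1,-1]])]);print(q.tolist(),(plane('wrist',q,.008,s)*1000).round(1)[:,:2].tolist(),(plane('wrist',q,.008,s)*1000).round(1)[:,:2].mean(0))
S=[]
g=im.mean(2)
for x,y in((270,131),(376,131),(273,213),(373,212)):
    w=g[y-5:y+6,x-5:x+6];w=np.clip(w-np.median(w)-10,0,None);yy,xx=np.mgrid[-5:6,-5:6];S.append([x+(w*xx).sum()/w.sum(),y+(w*yy).sum()/w.sum()])
P=plane('wrist',S,.009,s)[:,:2]*1000;print('screws',P.round(1).tolist(),P.mean(0).round(1))
a=P[0]-P[1];b=P[2]-P[3];d=P[2]-P[0];e=P[3]-P[1];print([ (round(np.hypot(*v),1),round(np.degrees(np.arctan2(v[1],v[0])),2)) for v in (a,b,d,e)])
# first view screws
s1=dict(eef_pos=np.array([0.45827455,-0.27175693,0.26999448]),tcp_rot=[-4.1e-6,.998193444,-.0600804112,-.000438936])
im=cv2.imread('pics/w_cr.png').astype(float);g=im.mean(2);S=[]
for x,y in((274,111),(356,109),(278,205),(356,204)):
    w=g[y-5:y+6,x-5:x+6];w=np.clip(w-np.median(w)-10,0,None);yy,xx=np.mgrid[-5:6,-5:6];S.append([x+(w*xx).sum()/w.sum(),y+(w*yy).sum()/w.sum()])
P=plane('wrist',S,.009,s1)[:,:2]*1000;print('screws1',P.round(1).tolist(),P.mean(0).round(1))
a=P[0]-P[1];b=P[2]-P[3];d=P[2]-P[0];e=P[3]-P[1];print([ (round(np.hypot(*v),1),round(np.degrees(np.arctan2(v[1],v[0])),2)) for v in (a,b,d,e)])
E
```

```text
batt
centre 476.6 -265.3 size 22.2 34.3 long edge deg -5.75
base
centre 475.1 -266.0 size 126.9 148.8 long edge deg -5.92
[[378, 218], [383, 124], [266, 218], [262, 123]] [[408.7, -199.4], [395.5, -319.9], [554.0, -214.5], [541.0, -336.0]] [ 474.8  -267.45]
screws [[532.4, -324.9], [409.1, -308.3], [543.3, -220.9], [417.4, -207.9]] [ 475.6 -265.5]
[(np.float64(124.4), np.float64(-7.69)), (np.float64(126.6), np.float64(-5.9)), (np.float64(104.6), np.float64(84.02)), (np.float64(100.7), np.float64(85.29))]
screws1 [[542.7, -221.2], [531.7, -324.9], [417.1, -207.9], [405.9, -311.7]] [ 474.3 -266.4]
[(np.float64(104.3), np.float64(83.91)), (np.float64(104.4), np.float64(83.84)), (np.float64(126.4), np.float64(173.94)), (np.float64(126.5), np.float64(173.99))]
```

```bash
python3 -c "
from h import *
go([.4743,-.267,.155],-1.675)"; python3 -m inch '0.0015 -0.002 0.03 0 0 0 0.9; 0.0015 -0.002 0.08 0 0 0 0.9; 0.0015 -0.002 0.116 0 0 0 0.9; 0.0015 -0.002 0.116 0 0 0 0.9; 0.0015 -0.002 0.116 0 0 0 0.9';python3 -c "
from h import *
go([.4743,-.267,.115],-1.677)"
```

```text
rows [0.0015 0.0021 0.1157] [-0.0003 -0.0001  0.0021] tcp [ 0.4761 -0.2659  0.2476]
clock: 14.7
eef_pos: [0.4779, -0.2684, 0.1563]
tcp_rot: [0.0, -0.669, 0.743, -0.001]
wrist_force: [0.8, 0.5, -1.2]
finger_gap: 0.528
finger_force: 62.1
rows [-0.0013  0.0048  0.0516] [-0.0027 -0.0015  0.003 ] tcp [ 0.4779 -0.2684  0.1563]
```

```bash
python3 -m inch '-0.001 0.0043 0 0 0 0.002 0.9; -0.001 0.0043 0 0 0 0.002 0.9; -0.001 0.0043 0 0 0 0.002 0.9; -0.001 0.0043 0 0 0 0.002 0.9'; python3 - <<'E'
from h import *
s,im=snap('wrist','w_cr3');H=hsv_of(im).astype(int)
bl=sub((H[...,0]>95)&(H[...,0]<125)&(H[...,1]>100)&(H[...,2]>70),270,275,372,335)
wrect('wrist',bl,s['eef_pos'][2]+.0241,s)
wood=(H[...,0]>5)&(H[...,0]<30)&(H[...,1]>50)
print(project([[.4749,-.2664,.008]],s))
go([.4743,-.267,.115],-1.677)
cv2.imwrite('pics/z3.png',cv2.resize(im[60:360,180:460],None,fx=2,fy=2)[...,::-1])
E
```

```text
clock: 15.2
eef_pos: [0.4739, -0.2673, 0.1547]
tcp_rot: [0.0, -0.669, 0.744, -0.0]
wrist_force: [0.8, 0.2, -2.0]
finger_gap: 0.527
finger_force: 62.1
centre 474.4 -266.6 size 22.4 34.3 long edge deg -6.94
[[320.55887972 195.14525205]]
rows [-0.0004 -0.0006  0.0495] [-0.0001 -0.0002 -0.    ] tcp [ 0.4738 -0.2673  0.1546]
```

View pics/z3.png

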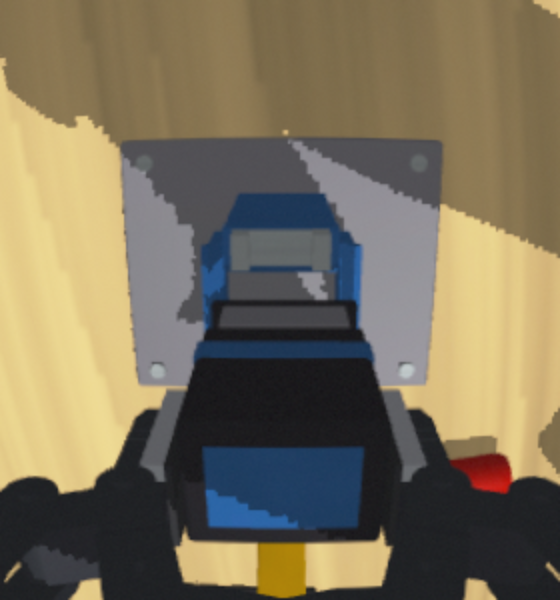

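The zoom shows the battery centred over the pocket between the flared walls, with the bar behind it, clear of the gripper. I'll descend.

```bash
python3 -m inch '0 -0.0006 0.015 0 0 0 0.9; 0 -0.0006 0.03 0 0 0 0.9; 0 -0.0006 0.045 0 0 0 0.9; 0 -0.0006 0.055 0 0 0 0.9; 0 -0.0006 0.055 0 0 0 0.9'; python3 -c "
from h import *
go([.4743,-.267,.063],-1.677)"
```

```text
clock: 15.88
eef_pos: [0.4739, -0.267, 0.1096]
tcp_rot: [-0.0, -0.669, 0.744, 0.001]
wrist_force: [0.5, -0.3, -2.1]
finger_gap: 0.531
finger_force: 62.1
rows [-0.0001 -0.0006  0.0582] [0.0019 0.0009 0.    ] tcp [ 0.4739 -0.267   0.1096]
```

```bash
python3 -m inch '0 0 0.012 0 0 0 0.9; 0 0 0.024 0 0 0 0.9; 0 0 0.036 0 0 0 0.9; 0 0 0.036 0 0 0 0.9'; python3 -c "
from h import *
go([.4743,-.267,.063],-1.677)"
```

```text
clock: 16.38
eef_pos: [0.4737, -0.2669, 0.0805]
tcp_rot: [-0.0, -0.669, 0.744, 0.001]
wrist_force: [0.1, -0.7, -1.6]
finger_gap: 0.53
finger_force: 62.1
rows [ 0.0001 -0.0008  0.0219] [ 0.0025  0.0012 -0.    ] tcp [ 0.4737 -0.2669  0.0805]
```

```bash
python3 -m inch '0 -0.0006 0.007 0 0 0 0.9; 0 -0.0006 0.014 0 0 0 0.9; 0 -0.0006 0.02 0 0 0 0.9; 0 -0.0006 0.02 0 0 0 0.9'; python3 -c "
from h import *
go([.4743,-.267,.062],-1.677)"
```

```text
clock: 16.88
eef_pos: [0.4745, -0.2672, 0.0652]
tcp_rot: [-0.0, -0.669, 0.744, 0.0]
wrist_force: [-0.3, 0.4, -2.6]
finger_gap: 0.53
finger_force: 62.1
rows [-0.0002  0.0002  0.004 ] [ 0.0011  0.0005 -0.0001] tcp [ 0.4745 -0.2672  0.0652]
```

```bash
python3 -m inch '0 0 0.002 0 0 0 0.9; 0 0 0.003 0 0 0 0.9; 0 0 0.004 0 0 0 0.9; 0 0 0.004 0 0 0 0.9'
```

```text
clock: 17.38
eef_pos: [0.4747, -0.2673, 0.0625]
tcp_rot: [-0.0, -0.669, 0.744, -0.0]
wrist_force: [-0.3, -0.2, -2.5]
finger_gap: 0.53
finger_force: 62.1
```

```bash
python3 -m inch '0 0 0.0008 0 0 0 0.9; 0 0 0.0008 0 0 0 0.9; 0 0 0.0016 0 0 0 0.9; 0 0 0.0016 0 0 0 0.9'
```

```text
clock: 17.88
eef_pos: [0.4749, -0.2674, 0.062]
tcp_rot: [-0.0, -0.669, 0.744, -0.0]
wrist_force: [-2.8, 1.4, 5.6]
finger_gap: 0.528
finger_force: 63.0
```

```bash
python3 -m inch '0 0 0 0 0 0 0.4; 0 0 0 0 0 0 0.2; 0 0 0 0 0 0 0.2; 0 0 -0.03 0 0 0 0.2; 0 0 -0.08 0 0 0 0.2'; python3 -m inch '0 0 -0.07 0 0 0 0.2; 0 0 -0.14 0 0 0 0.2; 0 0 -0.17 0 0 0 0.2; 0 0 -0.17 0 0 0 0.2'; python3 - <<'E'
from h import *
s,im=snap('wrist','w_cr4');H=hsv_of(im).astype(int)
print(s['eef_pos'])
bl=((H[...,0]>95)&(H[...,0]<125)&(H[...,1]>100)&(H[...,2]>70)).astype(np.uint8)
n,l,st,c=cv2.connectedComponentsWithStats(bl)
for i in range(1,n):
    p=plane('wrist',[c[i]],.086,s)[0]
    if st[i,4]>200 and np.hypot(*(p[:2]-[.475,-.266]))<.06: print(st[i],p.round(4));wrect('wrist',(l==i),.086,s)
cv2.imwrite('pics/z4.png',cv2.resize(im[60:360,180:460],None,fx=2,fy=2)[...,::-1])
E
```

```text
clock: 18.5
eef_pos: [0.4739, -0.2668, 0.1243]
tcp_rot: [-0.0, -0.669, 0.744, 0.002]
wrist_force: [-0.2, 0.6, 0.8]
finger_gap: 0.802
finger_force: 0.0
clock: 19.0
eef_pos: [0.4754, -0.2677, 0.2633]
tcp_rot: [0.001, -0.669, 0.744, -0.002]
wrist_force: [-0.4, -0.3, -0.4]
finger_gap: 0.803
finger_force: 0.0
[ 0.47537816 -0.26770999  0.26328956]
[294 144  58  49 927] [ 0.4718 -0.2913  0.086 ]
centre 472.7 -286.6 size 50.4 58.9 long edge deg -6.06
[306 176  34  22 716] [ 0.4746 -0.2672  0.086 ]
centre 474.9 -267.3 size 22.6 34.4 long edge deg -6.06
[305 202  37  26 663] [ 0.4776 -0.24    0.086 ]
centre 477.8 -236.4 size 28.5 38.7 long edge deg -6.06
```

View pics/z4.png

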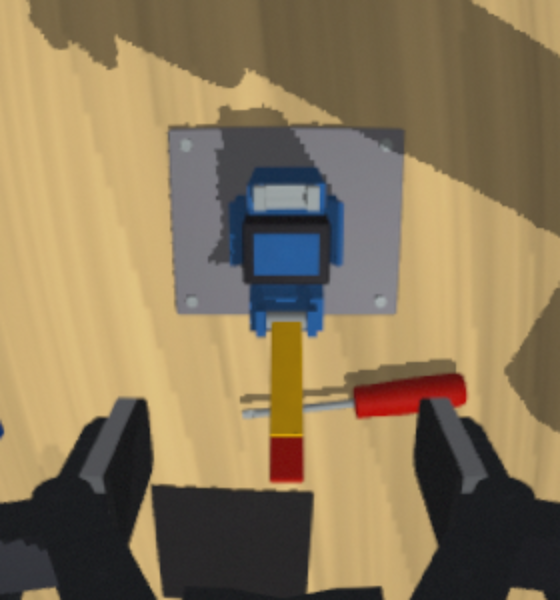

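The zoom shows the battery seated in the pocket at zoom (286,255), level with the posts. The bar's red end is at (286,458), leaning back. Now I'll shut the jaws, turn half round so the flat finger face pushes and the camera stays clear, and go behind the bar.

```bash
python3 -m inch '0 0 -0.02 0 0 -0.2 1; 0 0 -0.02 0 0 -0.4 1; 0 0 -0.02 0 0 -0.6 1; 0 0 -0.02 0 0 -0.8 1; 0 0 -0.02 0 0 -1 1' >/dev/null; python3 -m inch '0 0 0 0 0 -0.2 1; 0 0 0 0 0 -0.4 1; 0 0 0 0 0 -0.6 1; 0 0 0 0 0 -0.8 1; 0 0 0 0 0 -1 1'>/dev/null; python3 -m inch '0 0 0 0 0 -0.2 1; 0 0 0 0 0 -0.4 1; 0 0 0 0 0 -0.6 1; 0 0 0 0 0 -0.8 1; 0 0 0 0 0 -1 1'>/dev/null; python3 -m inch '0 0 0 0 0 -0.2 1; 0 0 0 0 0 -0.4 1; 0 0 0 0 0 -0.6 1; 0 0 0 0 0 -0.8 1; 0 0 0 0 0 -1 1'; python3 -c "
from h import *
print(r.sense()['qpos'])
c=lambda Y,z:[.4749+.1045*Y,-.2664+.9945*Y,z]
go(c(.125,.27),1.466);go(c(.125,.145),1.466)"
```

```text
clock: 21.55
eef_pos: [0.4743, -0.267, 0.2744]
tcp_rot: [-0.002, 0.742, 0.67, -0.001]
wrist_force: [-0.5, 0.2, 0.2]
finger_gap: -0.001
finger_force: 0.0
[-5.80564613e-01  1.04469598e-01  1.27634417e+00 -5.60940831e-05
  1.76499592e+00 -4.79539355e-01]
rows [0.1571 0.0013 0.0058] [-0.0048 -0.0024  0.0048] tcp [ 0.4743 -0.267   0.2744]
rows [0.1568 0.0019 0.162 ] [-0.0048 -0.0024  0.0048] tcp [ 0.4743 -0.267   0.2744]
```

```bash
python3 -m inch '0.08 0 0 0 0 0 1; 0.157 0.001 0 0 0 0 1; 0.157 0.001 0.02 0 0 0 1; 0.157 0.001 0.09 0 0 0 1; 0.157 0.001 0.16 0 0 0 1'; python3 -m inch '0 0 0 0 0 0 1; 0 0 0 0 0 0 1'; python3 - <<'E'
from h import *
c=lambda Y,z:[.4749+.1045*Y,-.2664+.9945*Y,z]
s,im=snap('wrist','w_bar')
go(c(.125,.145),1.466)
s,im=snap('scene','sc_bar')
cv2.imwrite('pics/z5.png',cv2.resize(im[30:230,180:400],None,fx=3,fy=3)[...,::-1])
E
```

```text
clock: 22.18
eef_pos: [0.4878, -0.1428, 0.1455]
tcp_rot: [-0.001, 0.744, 0.668, -0.001]
wrist_force: [-0.2, -0.2, -0.7]
finger_gap: 0.001
finger_force: 0.0
clock: 22.42
eef_pos: [0.4893, -0.1432, 0.1507]
tcp_rot: [0.001, 0.744, 0.668, 0.0]
wrist_force: [-0.4, 0.7, 0.1]
finger_gap: -0.0
finger_force: 0.0
rows [ 0.0013 -0.0025  0.0083] [ 0.0044  0.0013 -0.0025] tcp [ 0.4899 -0.1433  0.1517]
```

View pics/z5.png

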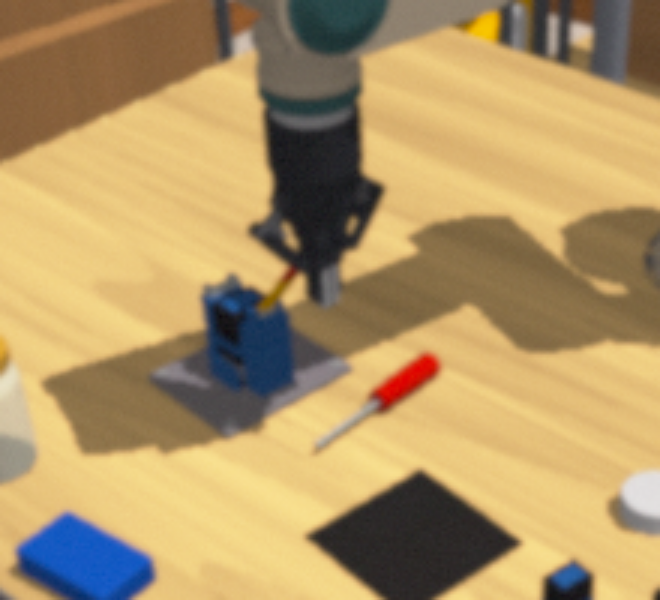

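The zoom shows the closed finger just behind the bar's red end, its tip below it. I'll sweep towards −y.

```bash
python3 -m inch '-0.03 0 0.006 0 0 0 1; -0.05 0 0.006 0 0 0 1; -0.07 0 0.006 0 0 0 1; -0.0825 0 0.006 0 0 0 1; -0.095 0 0.005 0 0 0 1'; python3 -c "
from h import *
c=lambda Y,z:[.4749+.1045*Y,-.2664+.9945*Y,z]
go(c(.048,.148),1.466);go(c(.035,.149),1.466)"
```

```text
clock: 23.15
eef_pos: [0.4822, -0.2196, 0.1486]
tcp_rot: [0.003, 0.744, 0.668, 0.001]
wrist_force: [2.1, 0.1, 7.5]
finger_gap: -0.002
finger_force: 0.0
rows [ 0.0008 -0.0029  0.0008] [ 0.0073  0.0029 -0.0021] tcp [ 0.4822 -0.2196  0.1486]
rows [-0.0154 -0.0029 -0.0005] [ 0.0073  0.0029 -0.0021] tcp [ 0.4822 -0.2196  0.1486]
```

```bash
python3 -m inch '0 0 0 0 0 0 1; 0 0 0 0 0 0 1'; python3 - <<'E'
from h import *
s,im=snap('scene','sc_b2');H=hsv_of(im).astype(int)
ye=sub((H[...,0]>15)&(H[...,0]<28)&(H[...,1]>190)&(H[...,2]>90),240,95,310,150)
rd=sub(((H[...,0]<8)|(H[...,0]>172))&(H[...,1]>140)&(H[...,2]>70),240,95,300,150)
m=r.camera_model('scene');K=m['camera_matrix']
def pj(P):
    c=rot(m['attitude']).inv().apply(np.asarray(P)-m['position'])*[1,-1,-1];return K[:2,2]+K[0,0]*c[:2]/c[2]
for nm,k in(('ye',ye),('rd',rd)):
    p=np.argwhere(k)[:,::-1];print(nm,len(p),p.mean(0) if len(p) else '')
for q in(2.2,1.9,1.57,1.2,.8,.4,0):
    Y,Z=.034-.078*np.cos(q),.092+.078*np.sin(q);Y2,Z2=.034-.04*np.cos(q),.092+.04*np.sin(q)
    print(q,pj([.4749+.1045*Y,-.2664+.9945*Y,Z]).round(1),pj([.4749+.1045*Y2,-.2664+.9945*Y2,Z2]).round(1))
E
```

```text
clock: 23.4
eef_pos: [0.4807, -0.2183, 0.1453]
tcp_rot: [0.0, 0.744, 0.668, -0.0]
wrist_force: [0.5, 0.4, -0.8]
finger_gap: 0.002
finger_force: 0.0
ye 45 [266.71111111 125.91111111]
rd 0 
2.2 [277.2 119.1] [272.7 125.9]
1.9 [271.8 112.4] [270.  122.5]
1.57 [265.5 107.3] [266.8 119.9]
1.2 [259.  105.1] [263.5 118.7]
0.8 [253.7 107. ] [260.7 119.5]
0.4 [250.8 112.8] [259.2 122.4]
0 [250.6 121.4] [259.  126.8]
```

```bash
python3 -m inch '-0.0155 0 0 0 0 0 1; -0.03 0 0.005 0 0 0 1; -0.042 0 0.0135 0 0 0 1; -0.053 0 0.0245 0 0 0 1; -0.053 0 0.0245 0 0 0 1'; python3 - <<'E'
from h import *
c=lambda Y,z:[.4749+.1045*Y,-.2664+.9945*Y,z]
go(c(.0014,.1148),1.466);go(c(-.003,.103),1.466)
s,im=snap('scene','sc_b3');H=hsv_of(im).astype(int)
for nm,k in(('ye',sub((H[...,0]>15)&(H[...,0]<28)&(H[...,1]>190)&(H[...,2]>90),240,95,310,150)),('rd',sub(((H[...,0]<8)|(H[...,0]>172))&(H[...,1]>140)&(H[...,2]>70),240,95,300,150))):
    p=np.argwhere(k)[:,::-1];print(nm,len(p),p.mean(0) if len(p) else '')
E
```

```text
clock: 24.08
eef_pos: [0.4756, -0.2606, 0.1242]
tcp_rot: [-0.001, 0.744, 0.668, -0.0]
wrist_force: [0.7, 0.0, -0.0]
finger_gap: 0.001
finger_force: 0.0
rows [-0.0055 -0.      0.0118] [-0.0028 -0.0011 -0.0031] tcp [ 0.4756 -0.2606  0.1242]
rows [-0.011  -0.      0.0265] [-0.0028 -0.0011 -0.0031] tcp [ 0.4756 -0.2606  0.1242]
ye 64 [262.296875 125.859375]
rd 13 [251.15384615 111.76923077]
```

```bash
python3 -m inch '-0.0055 0 0.0118 0 0 0 1; -0.0095 0 0.02 0 0 0 1; -0.011 0 0.0265 0 0 0 1; -0.011 0 0.0275 0 0 0 1; -0.011 0 0.0275 0 0 0 1'; python3 - <<'E'
from h import *
s,im=snap('scene','sc_b4');H=hsv_of(im).astype(int)
for nm,k in(('ye',sub((H[...,0]>15)&(H[...,0]<28)&(H[...,1]>190)&(H[...,2]>90),240,95,310,150)),('rd',sub(((H[...,0]<8)|(H[...,0]>172))&(H[...,1]>140)&(H[...,2]>70),240,95,300,150))):
    p=np.argwhere(k)[:,::-1];print(nm,len(p),p.mean(0) if len(p) else '')
E
```

```text
clock: 24.75
eef_pos: [0.4754, -0.2689, 0.1036]
tcp_rot: [-0.0, 0.744, 0.669, -0.0]
wrist_force: [-0.6, -0.6, -1.4]
finger_gap: 0.002
finger_force: 0.0
ye 32 [261.3125 128.5   ]
rd 13 [250.69230769 121.15384615]
```

```bash
python3 -m inch '0 0 0.001 0 0 0 1; 0 0 0.002 0 0 0 1; 0 0 0.002 0 0 0 1'; python3 -m inch '0 0 0.001 0 0 0 1; 0 0 0.002 0 0 0 1; 0 0 0.002 0 0 0 1'
```

```text
clock: 25.18
eef_pos: [0.4754, -0.269, 0.1021]
tcp_rot: [0.0, 0.744, 0.669, 0.0]
wrist_force: [0.3, 0.6, 0.8]
finger_gap: -0.002
finger_force: 0.1
clock: 25.55
eef_pos: [0.4755, -0.2691, 0.1019]
tcp_rot: [0.0, 0.744, 0.669, 0.0]
wrist_force: [-4.1, 2.8, 8.6]
finger_gap: 0.001
finger_force: 4.5
```

```bash
python3 -m inch '0 0 0.001 0 0 0 1; 0 0 0.001 0 0 0 1; 0 0 0.001 0 0 0 1'; python3 -m inch '0 0 -0.05 0 0 0 1; 0 0 -0.1 0 0 0 1; 0 0 -0.15 0 0 0 1; 0 0 -0.18 0 0 0 1; 0.1 0 -0.18 0 0 0 1'; python3 -m inch '0.05 0 0 0 0 0 1; 0.1 0 0 0 0 0 1; 0.1 0 0 0 0 0 1; 0.1 0 0 0 0 0 1'; python3 - <<'E'
from h import *
s,im=snap('scene','sc_end')
cv2.imwrite('pics/z6.png',cv2.resize(im[80:180,220:320],None,fx=6,fy=6,interpolation=cv2.INTER_CUBIC)[...,::-1])
H=hsv_of(im).astype(int);p=np.argwhere(sub(((H[...,0]<8)|(H[...,0]>172))&(H[...,1]>140)&(H[...,2]>70),240,95,300,150))[:,::-1];print(len(p),p.mean(0))
E
```

```text
clock: 25.92
eef_pos: [0.4756, -0.2691, 0.1019]
tcp_rot: [0.001, 0.744, 0.669, 0.0]
wrist_force: [-6.3, 4.5, 12.9]
finger_gap: 0.002
finger_force: 6.6
clock: 26.55
eef_pos: [0.4823, -0.2089, 0.2458]
tcp_rot: [0.002, 0.745, 0.667, 0.0]
wrist_force: [0.8, 0.9, -0.5]
finger_gap: -0.001
finger_force: 0.0
clock: 27.05
eef_pos: [0.4904, -0.1278, 0.2436]
tcp_rot: [0.0, 0.744, 0.669, -0.0]
wrist_force: [-0.5, 1.0, -0.6]
finger_gap: 0.001
finger_force: 0.0
8 [249.875 121.875]
```

View pics/z6.png

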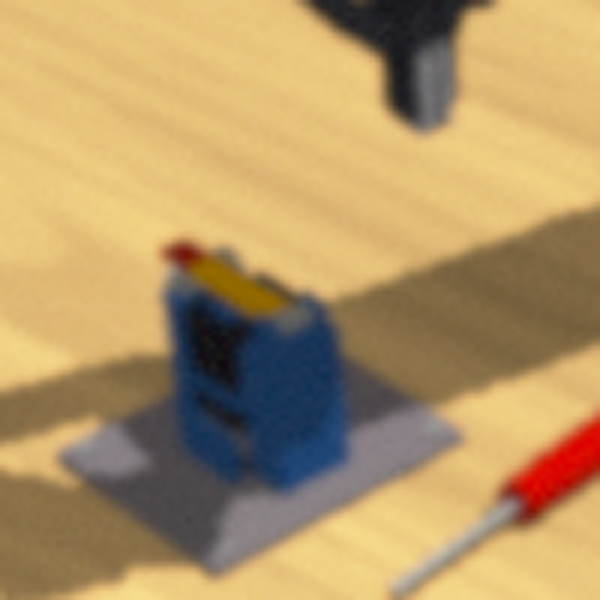

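The zoom shows the bar lying level across the battery with its red end at zoom (183,253), in the catch. The gripper is clear, so I'm handing in.

```bash
python3 -c "
from station import r
print(r.job_done())"
```

```text
the job is handed in; nothing more can be done
None
```

The battery is fully seated in the cradle's pocket with the bar down in its catch, and I handed the job in at about 27 s of the 72 s; the hand-in returned no verdict.

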